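# Set the casting timer's thumbwheels and start it

## Task

Set the casting timer for the next mould: roll the left thumbwheel to 4 and the right thumbwheel to 1 (white line level with that mark), and only when both are right press the start key well down and let it come back up. Be gentle, the wheels sit on springs in worn seats: never push on the timer with more than about 15 N. Leave the mould, the beaker and the scraper where they are.

Things in the scene. Friction and masses are not known exactly. Their poses are not given: they have to be found in the camera images.
- bank: Casting timer: fixed grey box 170 (x) x 250 (y) x 75 mm high; two black thumbwheels stand out of its top side by side, a grey start key right of them. Origin: centre of the underside; x away from the robot, y left, z up (left/right as seen from the robot). Work wheels and key from above with the tip of a closed gripper; nothing is gripped. Wheel centres as new: (0,55,85), (0,-15,85) mm.
- rim_left (a point): Highest point of the left wheel's rim as new, 130 mm above the timer's underside (axes as the timer's). The seat is worn: the real rim stands 0 to 9 mm lower than this point, differently for each wheel and not measured, so it must be felt for. Rolled by pressing on top of the rim and dragging along x. Below about 5 N of press it may slip; 7 to 12 N is a good press.
- rim_right (a point): The same for the right wheel, 70 mm right of the left one, with wear of its own. Both wheels sit on a spring of 5 N per mm, straight down, 9 mm of travel: 2 mm of error in height is 10 N. Friction (0.16 N m, about 3.6 N at the rim) holds a wheel where it is left; there are no clicks. Cheeks of 32 mm radius stand beside each wheel.
- dial_left (a point): Axle centre of the left wheel as new. The cheeks on both sides of the wheel carry six black marks for 0 to 5, 24 degrees apart: 0 (the wider mark) leans 60 degrees from the vertical towards the robot, 1 leans 36 and 2 leans 12 towards it; 3 leans 12, 4 leans 36 and 5 leans 60 degrees away from it. The wheel's white line is set to a mark.
- wheel_left (a joint): Angle of the left thumbwheel (rubber rim, radius 45 mm, 30 mm wide), rad: 0 = its white line at mark 0, each further mark adds 0.419, so 4 is 1.676 and 5 is 2.094; stops at -0.15 and 2.25. It grows as the top of the rim moves away from the robot. It starts between 0 and 2.
- wheel_right (a joint): The same for the right thumbwheel; mark 1 is 0.419. It starts between 3 and 5.
- key (a joint): How far the start key is pressed, m: 0 = up, 0.010 = bottomed. Pressed means more than 0.005. Its spring takes 2 N to begin and 6 N at 6.5 mm, 8 N at the bottom, and brings it back up.
- key_top (a point): Centre of the top face of the grey start key (46 x 38 mm), at (0, -85, 98) mm in the timer's frame when up; it moves down with the key.
- mould_center (a point): Bystander: a white plaster ring mould, 120 mm across, 75 mm high; this point is its centre.
- beaker_center (a point): Bystander: a white cast beaker, 72 mm across, 95 mm high; this point is its centre.
- scraper_grip (a point): Bystander: a scraper 200 mm long lying on the table; this point is on its handle.

How it is judged:
By the outcome, as a careful person would: the job done as asked, in the order asked, and still so for the second after the job is handed in, with the robot touching nothing.
It also fails if it takes over 70 s, if anything falls off the work surface, if the arm or the gripper's body presses on something with over 40 N, if the wrist force passes 120 N, or if a joint passes its speed limit or range.

## Robot

A 6-joint arm with a two-finger parallel gripper is mounted at the origin on the work surface. World frame = base frame: x ahead of the robot, y to its left, z up, the work surface at z = 0. Lengths are in m, angles in rad, forces in N, time in s.
With the tool pointing down it reaches from about 0.35 to 0.725 m from the base axis. Payload 6 kg.
Tool frame: the origin (TCP) lies on the centre line of the jaws, within the pads' length; the fingertips stand ctrl.tip_reach ahead of it and the grasp point (between the pads) lies 2 mm behind it (ctrl.tip_reach is the distance from the TCP to the fingertips, in m); z points along the fingers, y is the line along which they close (so a half turn about z gives the same grasp; the last joint's range is limited). The gripper opens to 85 mm and grips with 20 to 120 N. Pads are 22 mm wide; open, the fingers measure 114 mm over their backs; the gripper's body (76 mm by 85 mm) begins 54 mm behind the grasp point. The pads swing forward as they close: fully open they stand 13 mm farther back than shut.
Start: joints at [1.441, 0.04, 0.085, 0, -1.615, -0.334], TCP at [0.268, 0.537, 0.248] pointing down, gripper open.
Joint ranges: [-2.56, 2.56], [-1.29, 2.01], [-1.08, 1.49], [-3.29, 1.98], [-2.81, -0.18], [-2.99, 2.99]. Speed limits (rad/s): [2.57, 2.57, 3.01, 3.14, 3.14, 3.14].

## Interface

Orientations are given as a 3x3 rotation matrix whose columns are the frame's x, y, z axes.
In Python, from plant import ctrl gives the robot as it stands. The module is installed in compiled form; this text tells all that it offers.
- The arm moves only by the shell command python3 -m creep 'ROWS' [OPENING] [FORCE]. ROWS is JSON, a list that holds one entry, the list of rows, each a list of 6 numbers: the shift along the tool's x, y, z in units of 40 mm (1.0 is 40 mm), then the turn, a rotation vector about the tool's x, y, z in units of 5 degrees (1.0 is 5 degrees). In form: [[[x, y, z, wx, wy, wz], ...]]. A call has 1 to 10 rows; each row is the pose to reach, as a shift and turn from the pose commanded when the call began, along the tool's axes at that moment; what a row does not reach only later rows make up. A row lasts 1/12 s, in which the tool goes at most 41.7 mm and 7.16 degrees, less where a joint would pass 70% of its speed; a pose out of reach is approached as far as the arm can. A call with a gripper value outside its range is refused whole. OPENING is the gripper command: -1 is fully open, 1 is shut, values between are in proportion, set as the call begins (- or left out, the last holds). The fingers move at their own pace and stop on an object; FORCE is the grip in N (left out, the last holds). Time passes only in rows, so rows that repeat a pose let the fingers close. It gives the time, the measured TCP pose, the force, the opening and the grip force at its end, in the units of the state.
- ctrl.sense(): the state, without advancing time (a new reading comes with each control period).
- ctrl.grab_frame(name): name is "scene" or "top"; returns the picture (400x640x3 uint8, red, green, blue); there is no depth.
- ctrl.camera_model(name): a dict with "K" (3x3 intrinsics, pixels), "rvec" (rotation vector, rad) and "tvec" (3), from world to camera coordinates, as OpenCV has them. Camera axes: x right, y down, z forward; pixel columns grow to the right and rows downward; lengths in m; the calibration is good to about 2 mm. A picture is of the moment at which its call begins. camera_model takes no time and is no camera call.
- ctrl.hand_in(): hands the job in; it is judged then, once.
The state is a dict: "time": time; "joint_pos": joint angles; "joint_velocities": joint speeds; "joint_efforts": joint torques, N m; "ee_pos": TCP position; "eef_rot": TCP orientation; "ft_force": force on the tool from outside, world axes, zero at the start; "moment": the same for the moment, N m; "finger_gap": finger opening in m; "grasp_force": force on a finger pad.
Only numpy, scipy, OpenCV 4.12 (cv2) and the standard library are available. Lean on these libraries where they do the work, as an engineer would, in place of code of your own. Each camera call takes 0.05 s, during which the arm holds its last target. There are 200 camera calls.

## Working session

There is one attempt and no reset: what is moved stays moved. The work goes in short steps, Python scripts to look and compute and a shell command to move; the robot and the scene stay as the last step left them, time stands still between calls to the robot, and variables do not carry over. Pictures are saved under pics/ and viewed, at most 10 in all, crops included, and the job is handed in when it is done.

```bash
mkdir -p pics; python3 - <<'E'
from plant import ctrl
import cv2,numpy as np
for n in("scene","top"):
    cv2.imwrite(f"pics/{n}0.png",ctrl.grab_frame(n)[:,:,::-1]); m=ctrl.camera_model(n)
    R=cv2.Rodrigues(np.array(m["rvec"]))[0]; print(n,np.round(m["K"],1).tolist(),(-R.T@np.array(m["tvec"]).ravel()).round(3),R.round(2).tolist())
s=ctrl.sense(); print(s["time"],s["ee_pos"],np.round(s["eef_rot"],3).tolist(),s["ft_force"],ctrl.tip_reach,s["finger_gap"])
E
```

```text
scene [[446.0, 0.0, 323.4], [0.0, 446.0, 198.9], [0.0, 0.0, 1.0]] [ 1.317 -0.124  0.895] [[0.16, 0.99, -0.02], [0.7, -0.13, -0.7], [-0.69, 0.1, -0.72]]
top [[395.9, 0.0, 319.4], [0.0, 395.9, 202.7], [0.0, 0.0, 1.0]] [ 0.472 -0.003  1.267] [[-0.01, -1.0, -0.01], [-1.0, 0.01, -0.07], [0.08, 0.01, -1.0]]
0.1 [0.2682258  0.5364179  0.24737287] [[0.894, -0.447, -0.001], [-0.447, -0.894, -0.001], [0.0, 0.002, -1.0]] [0.28027088 0.16236113 0.47496596] 0.017 0.08522342933916979
```

View pics/scene0.png

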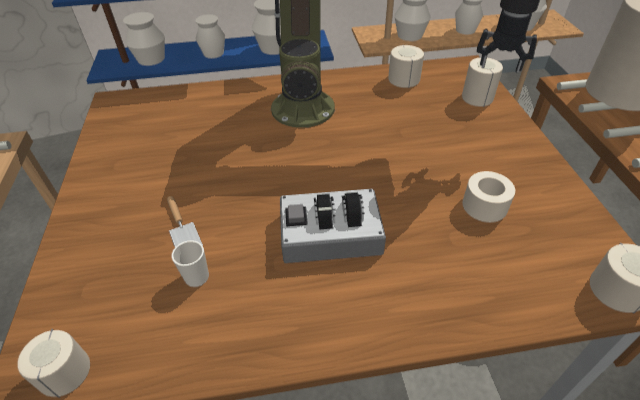

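View pics/top0.png

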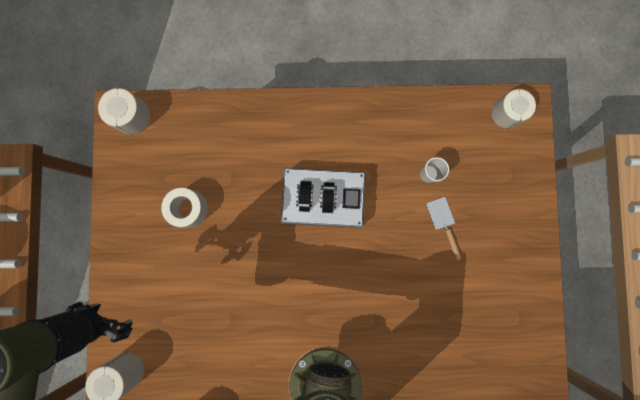

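The timer is at about (323,197) in the top view and (332,220) in the scene view. The key is on the right in the top view. Next I'll enlarge both.

```bash
python3 - <<'E'
import cv2,numpy as np
a=cv2.imread("pics/scene0.png")[175:270,270:395]; b=cv2.imread("pics/top0.png")[160:235,273:373]
cv2.imwrite("pics/c1.png",cv2.resize(a,None,fx=6,fy=6,interpolation=cv2.INTER_CUBIC)); cv2.imwrite("pics/c2.png",cv2.resize(b,None,fx=8,fy=8,interpolation=cv2.INTER_CUBIC))
E
```

```text
(no output)
```

View pics/c1.png

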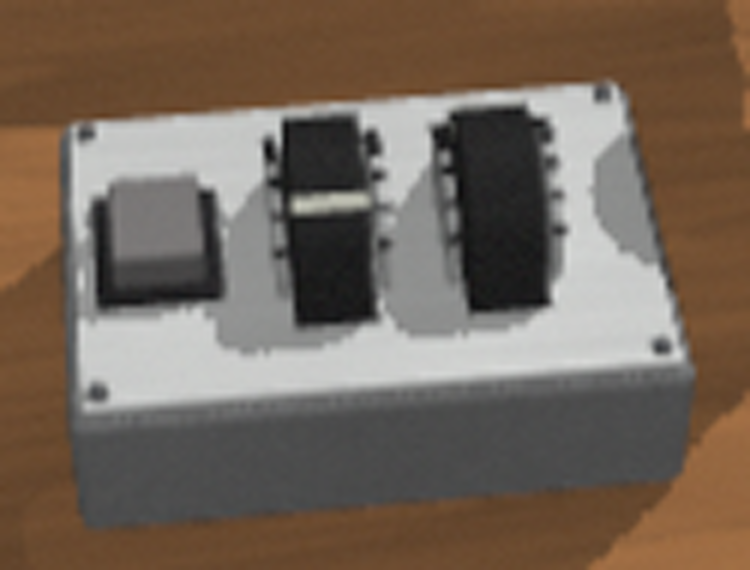

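View pics/c2.png

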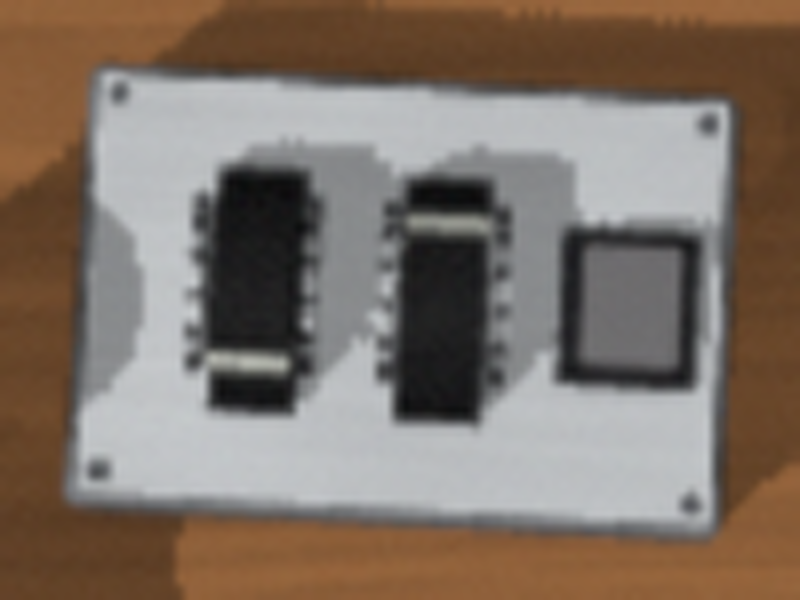

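The top crop shows the left line at about (248,362), near mark 0–1, and the right line at about (448,224), near mark 4. The scene crop shows the right line at about (330,203), and the left line is hidden. Next I'll fit the timer pose from the lid corners in both views and write a helper for reading the dials.

```bash
cat >h.py <<'E'
from plant import ctrl
import cv2,numpy as np
from scipy.optimize import least_squares
M={n:ctrl.camera_model(n) for n in("scene","top")}
def proj(n,P): return cv2.projectPoints(np.array(P,float).reshape(-1,1,3),np.array(M[n]["rvec"]),np.array(M[n]["tvec"]),np.array(M[n]["K"]),None)[0][:,0]
def unc(p,f,o): return (np.array(p,float)+.5)/f-.5+np.array(o)
def w(p,L): c,s=np.cos(p[3]),np.sin(p[3]); return np.array(L,float)@np.array([[c,s,0],[-s,c,0],[0,0,1]])+np.array([p[0],p[1],p[2]])
C=np.array([[.085,.125,.075],[.085,-.125,.075],[-.085,-.125,.075],[-.085,.125,.075]])
T=unc([(98,70),(735,100),(718,530),(68,500)],8,(273,160)); S=unc([(690,365),(75,410),(68,125),(620,85)],6,(270,175))
def fit():
    return least_squares(lambda p:np.r_[(proj("top",w(p,C))-T).ravel(),(proj("scene",w(p,C))-S).ravel()],[.5,0,0,0])
def line(p,y,wear,th): # left/right line centre for joint angle th
    a=th-np.pi/3; return w(p,[[.045*np.sin(a),y,.085-wear+.045*np.cos(a)]])
def ang(p,y,wear,n,px): # joint angle from pixel row of the line
    return least_squares(lambda t:[(proj(n,line(p,y,wear,t[0]))-px)[0,1]],[.8 if y>0 else 1.5]).x[0]
E
python3 - <<'E'
from h import *
r=fit();p=r.x;print(p.round(4),r.fun.round(1))
for n,L in(("L",[0,.055,.13]),("R",[0,-.015,.13]),("K",[0,-.085,.098])):print(n,w(p,[L]).round(4))
print("key px",proj("top",w(p,[[0,-.085,.098]])),unc((635,308),8,(273,160)))
for wear in(0,.004,.008):
  print(wear,"L",ang(p,.055,wear,"top",unc((248,362),8,(273,160))),"R",ang(p,-.015,wear,"top",unc((448,224),8,(273,160))),ang(p,-.015,wear,"scene",unc((330,203),6,(270,175))))
E
```

```text
[ 0.5777 -0.0017 -0.0034 -0.0684] [-1.6 -0.9  0.7 -0.1  0.1  2.  -1.4  1.   1.3  1.3 -1.5  2.6 -2.  -0.9
  0.7 -1.6]
L [[0.5814 0.0532 0.1266]]
R [[ 0.5766 -0.0167  0.1266]]
K [[ 0.5718 -0.0865  0.0946]]
key px [[351.07234369 198.34274248]] [351.9375 198.0625]
0 L 0.35434826249190493 R 1.6522441347239019 1.582641293383285
0.004 L 0.36195899064571313 R 1.66568395296188 1.5197241334152876
0.008 L 0.3695289802325266 R 1.6792880406432145 1.4556333266594395
```

```bash
cat >>h.py <<'E'
def fit():
    def f(q):
        D=C.copy(); D[:,:2]-=np.sign(C[:,:2])*q[4]; p=np.r_[q[:2],0,q[3]]
        return np.r_[(proj("top",w(p,D))-T).ravel(),(proj("scene",w(p,D))-S).ravel()]
    r=least_squares(f,[.5,0,0,0,0]); r.x[2]=0; return r
E
python3 - <<'E'
from h import *
r=fit();p=r.x;print(p.round(4),r.fun.round(1))
for n,L in(("L",[0,.055,.13]),("R",[0,-.015,.13]),("K",[0,-.085,.098])):print(n,w(p,[L]).round(4))
for wear in(0,.004,.008):
  print(wear,"L",ang(p,.055,wear,"top",unc((248,362),8,(273,160))),"R",ang(p,-.015,wear,"top",unc((448,224),8,(273,160))),ang(p,-.015,wear,"scene",unc((330,203),6,(270,175))))
# marks: predicted top-view crop coords at radius 32 (mark ring), both sides
for y in(.055,-.015):
  for k in range(6):
    a=np.radians(24*k-60); P=[[.030*np.sin(a),y+d,.085+.030*np.cos(a)] for d in(.02,-.02)]
    print(k,((proj("top",w(p,P))-[273,160]+.5)*8-.5).round(0).tolist(),((proj("scene",w(p,P))-[270,175]+.5)*6-.5).round(0).tolist())
# tool axes now: shift to above left wheel start, yaw
s=ctrl.sense();R=np.array(s["eef_rot"]);print(R.T@(w(p,[[-.012,.055,.20]])[0]-s["ee_pos"])/.04)
E
```

```text
[ 0.5794 -0.002   0.     -0.0686  0.0039] [-0.4 -0.3 -0.5  0.4 -1.   0.  -0.1 -0.8 -0.5 -0.2 -0.1  0.8 -0.7 -0.4
 -0.4 -0.9]
L [[0.5832 0.0529 0.13  ]]
R [[ 0.5784 -0.017   0.13  ]]
K [[ 0.5736 -0.0868  0.098 ]]
0 L 0.29849028480385625 R 1.5910244621771574 1.6063664719070314
0.004 L 0.3064283649729408 R 1.6037924963758288 1.5438161897440739
0.008 L 0.3143167320477312 R 1.616691019828087 1.4802114799529082
0 [[194.0, 350.0], [302.0, 356.0]] [[534.0, 137.0], [438.0, 144.0]]
1 [[194.0, 325.0], [302.0, 331.0]] [[538.0, 135.0], [441.0, 143.0]]
2 [[195.0, 293.0], [304.0, 299.0]] [[543.0, 147.0], [445.0, 154.0]]
3 [[197.0, 259.0], [306.0, 265.0]] [[547.0, 169.0], [449.0, 176.0]]
4 [[200.0, 230.0], [308.0, 236.0]] [[551.0, 198.0], [452.0, 205.0]]
5 [[203.0, 210.0], [310.0, 216.0]] [[553.0, 228.0], [454.0, 236.0]]
0 [[383.0, 361.0], [491.0, 367.0]] [[367.0, 150.0], [270.0, 158.0]]
1 [[384.0, 336.0], [493.0, 342.0]] [[369.0, 149.0], [271.0, 156.0]]
2 [[386.0, 304.0], [495.0, 310.0]] [[371.0, 160.0], [273.0, 168.0]]
3 [[388.0, 270.0], [497.0, 276.0]] [[375.0, 182.0], [276.0, 190.0]]
4 [[389.0, 241.0], [498.0, 247.0]] [[378.0, 211.0], [278.0, 219.0]]
5 [[391.0, 221.0], [499.0, 227.0]] [[380.0, 242.0], [281.0, 250.0]]
[12.17280881  7.40343022  1.19768722]
```

The fit is good: residuals are under 1 px, left is at about 0.31 rad and right at about 1.59 rad. Next I'll move above the left wheel with the gripper shut and the tool x axis along the timer's −y.

```bash
python3 -m creep '[[[3,1.9,0,0,0,3],[6,3.7,0.3,0,0,6],[9,5.5,0.8,0,0,9],[12.17,7.4,1,0,0,13.45],[12.17,7.4,1,0,0,13.45],[12.17,7.4,1,0,0,13.45],[12.17,7.4,1,0,0,13.45],[12.17,7.4,1,0,0,13.45],[12.17,7.4,1,0,0,13.45],[12.17,7.4,1,0,0,13.45]]]' 1 20
cat >>h.py <<'E'
P=fit().x
def go(L,yaw=True):
    s=ctrl.sense();R=np.array(s["eef_rot"]);e=np.array(s["ee_pos"])
    c,q=np.cos(P[3]),np.sin(P[3]);B=np.array([[c,-q,0],[q,c,0],[0,0,1]])
    G=np.c_[-B[:,1],-B[:,0],[0,0,-1]]
    tip=e+R[:,2]*ctrl.tip_reach
    print("t",round(s["time"],2),"tip in bank mm",(B.T@(tip-P[:3]*[1,1,0])*1e3).round(1),"F",np.round(s["ft_force"],1),"gap",round(s["finger_gap"],4))
    tgt=w(np.r_[P[:2],0,P[3]],[L])[0]-G[:,2]*ctrl.tip_reach if True else 0
    print("shift",(R.T@(tgt-e)/.04).round(3),"turn",(np.degrees(cv2.Rodrigues(R.T@G)[0].ravel())/5).round(3))
E
python3 -c "
from h import *
go([-.012,.055,.15])"
```

```text
time: 0.93
ee_pos: [0.4896, 0.1825, 0.2199]
eef_rot: [[-0.073, -0.997, -0.0], [-0.997, 0.073, 0.0], [-0.0, 0.0, -1.0]]
ft_force: [0.7, 0.3, 0.0]
finger_gap: -0.0001
grasp_force: 0.0
t 0.93 tip in bank mm [-102.3  178.   202.9] F [0.7 0.3 0. ] gap -0.0001
shift [ 3.065 -2.27   1.321] turn [ 0.002  0.002 -0.048]
```

```bash
python3 -m creep '[[[1,-0.75,0.2,0,0,0],[2,-1.5,0.6,0,0,0],[3.06,-2.27,1.1,0,0,-0.05],[3.06,-2.27,1.32,0,0,-0.05],[3.06,-2.27,1.32,0,0,-0.05],[3.06,-2.27,1.32,0,0,-0.05]]]' >/dev/null; python3 -c "
from h import *
go([-.012,.055,.131])"
```

```text
t 1.43 tip in bank mm [-12.3  55.7 147.9] F [0.4 0.5 0.8] gap 0.0
shift [ 0.018 -0.006  0.422] turn [ 0.048 -0.02   0.033]
```

```bash
python3 -m creep '[[[0,0,0.2,0,0,0],[0,0,0.35,0,0,0],[0,0,0.35,0,0,0],[0,0,0.35,0,0,0]]]' | grep -E "force|ee_pos"; python3 -m creep '[[[0,0,0.05,0,0,0],[0,0,0.05,0,0,0],[0,0,0.05,0,0,0]]]'| grep -E "force|ee_pos"
```

```text
ee_pos: [0.5711, 0.0573, 0.1534]
ft_force: [-0.8, 0.1, -0.2]
grasp_force: 0.0
ee_pos: [0.5715, 0.0567, 0.1517]
ft_force: [1.7, -0.4, -0.7]
grasp_force: 0.0
```

```bash
python3 -m creep '[[[0,0,0.04,0,0,0],[0,0,0.04,0,0,0],[0,0,0.04,0,0,0]]]'| grep -E "force|ee_pos"
```

```text
ee_pos: [0.5715, 0.0563, 0.1497]
ft_force: [-0.3, -0.8, 0.2]
grasp_force: 0.0
```

```bash
python3 -m creep '[[[0,0,0.05,0,0,0],[0,0,0.05,0,0,0],[0,0,0.05,0,0,0]]]'| grep -E "ft_force|ee_pos"
```

```text
ee_pos: [0.5714, 0.0562, 0.1475]
ft_force: [0.5, 0.4, -0.6]
```

```bash
python3 -m creep '[[[0,0,0.04,0,0,0],[0,0,0.04,0,0,0],[0,0,0.04,0,0,0]]]'| grep -E "ft_force|ee_pos"
```

```text
ee_pos: [0.5715, 0.0562, 0.146]
ft_force: [0.4, 0.3, 1.1]
```

```bash
python3 -m creep '[[[0,0,0.03,0,0,0],[0,0,0.03,0,0,0],[0,0,0.03,0,0,0]]]'| grep -E "ft_force|ee_pos"
```

```text
ee_pos: [0.5715, 0.0563, 0.1449]
ft_force: [-0.5, -0.1, -0.4]
```

```bash
python3 - <<'E'
from plant import ctrl
print(ctrl.sense()["ft_force"])
E
```

```text
[-0.5011561  -0.06486112 -0.41256252]
```

No contact yet, with the tip at 127.9.

```bash
python3 -m creep '[[[0,0,0.04,0,0,0],[0,0,0.04,0,0,0],[0,0,0.04,0,0,0]]]'| grep -E "ft_force|ee_pos"
```

```text
ee_pos: [0.5717, 0.0563, 0.1439]
ft_force: [0.1, -0.1, 2.4]
```

```bash
python3 -m creep '[[[0,0,0.02,0,0,0],[0,0,0.02,0,0,0],[0,0,0.02,0,0,0]]]'| grep -E "ft_force|ee_pos"
```

```text
ee_pos: [0.5718, 0.0563, 0.1433]
ft_force: [-1.1, 0.2, 4.7]
```

```bash
python3 -m creep '[[[0,0,0.025,0,0,0],[0,0,0.025,0,0,0],[0,0,0.025,0,0,0]]]'| grep -E "ft_force|ee_pos"
```

```text
ee_pos: [0.5719, 0.0563, 0.1428]
ft_force: [-2.1, 0.7, 7.8]
```

```bash
python3 -m creep '[[[0,-0.05,0,0,0,0],[0,-0.1,0,0,0,0],[0,-0.15,0,0,0,0],[0,-0.2,0,0,0,0],[0,-0.2,0,0,0,0]]]'| grep -E "ft_force|ee_pos"; python3 - <<'E'
from h import *
cv2.imwrite("pics/t1.png",ctrl.grab_frame("top")[:,:,::-1]);go([0,.055,.1255])
E
```

```text
ee_pos: [0.5799, 0.0557, 0.1429]
ft_force: [-2.8, 1.5, 9.0]
t 4.23 tip in bank mm [ -3.5  57.6 125.9] F [-1.8  0.7  8.5] gap 0.0001
shift [ 0.067 -0.088  0.011] turn [-0.015 -0.002  0.074]
```

```bash
python3 -m creep '[[[0,-0.06,0,0,0,0],[0,-0.12,0,0,0,0],[0,-0.18,0,0,0,0],[0,-0.24,0,0,0,0],[0,-0.3,0,0,0,0],[0,-0.36,0,0,0,0],[0,-0.42,0,0,0,0],[0,-0.42,0,0,0,0]]]'| grep -E "ft_force"; python3 - <<'E'
from h import *
cv2.imwrite("pics/t2.png",ctrl.grab_frame("top")[:,:,::-1]);go([0,.055,.1255])
E
```

```text
ft_force: [-2.5, -0.1, 6.9]
t 4.95 tip in bank mm [ 13.3  57.7 125.5] F [-3.   0.1  7.4] gap 0.0
shift [ 0.065  0.332 -0.   ] turn [-0.011 -0.003  0.072]
```

```bash
python3 -m creep '[[[0,0,-0.2,0,0,0],[0.06,0.34,-0.2,0,0,0],[0.06,0.68,-0.2,0,0,0],[0.06,0.68,-0.2,0,0,0],[0.06,0.68,-0.1,0,0,0],[0.06,0.68,-0.04,0,0,0],[0.06,0.68,-0.01,0,0,0],[0.06,0.68,0.005,0,0,0],[0.06,0.68,0.005,0,0,0]]]'| grep -E "ft_force";  python3 -c "
from h import *
go([0,.055,.1255])"
```

```text
ft_force: [-3.6, 1.1, 7.5]
t 5.7 tip in bank mm [-13.7  55.3 125.4] F [-3.6  1.1  7.5] gap -0.0001
shift [ 0.009 -0.342 -0.002] turn [-0.01  -0.003  0.074]
```

```bash
python3 -m creep '[[[0,-0.08,0,0,0,0],[0,-0.16,0,0,0,0],[0,-0.24,0,0,0,0],[0,-0.32,0,0,0,0],[0,-0.4,0,0,0,0],[0,-0.48,0,0,0,0],[0,-0.56,0,0,0,0],[0,-0.64,0,0,0,0],[0,-0.7,0,0,0,0],[0,-0.7,0,0,0,0]]]'| grep -E "ft_force"; python3 -m creep '[[[0,0,-0.3,0,0,0],[0,0.7,-0.6,0,0,0],[0,1.4,-0.6,0,0,0],[0,2.1,-0.6,0,0,0],[0,2.8,-0.6,0,0,0],[0,3,-0.6,0,0,0],[0,3,-0.6,0,0,0]]]'| grep -E "ft_force|ee_pos"; python3 - <<'E'
from h import *
a=ctrl.grab_frame("top")[:,:,::-1][160:235,273:373];b=ctrl.grab_frame("scene")[:,:,::-1][175:250,290:390]
cv2.imwrite("pics/t3.png",np.vstack([cv2.resize(x,(400,300),interpolation=cv2.INTER_CUBIC) for x in(a,b)])) 
cv2.imwrite("pics/t3.png",np.hstack([cv2.resize(x,(400,300),interpolation=cv2.INTER_CUBIC) for x in(a,b)])) 
go([0,.055,.1255])
E
```

```text
ft_force: [-1.6, 0.5, 6.5]
ee_pos: [0.4764, 0.06, 0.1663]
ft_force: [0.2, 1.1, 0.8]
t 7.22 tip in bank mm [-105.7   54.8  148.8] F [ 0.4 -0.  -0.5] gap -0.0002
shift [ 0.013 -2.644  0.585] turn [-0.008  0.002  0.076]
```

View pics/t3.png

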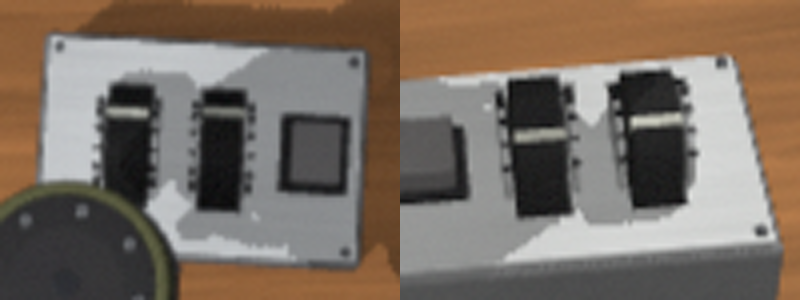

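The picture shows the left line at about (128,113) in the top half and (660,120) in the scene half. That puts it near mark 4. Next I'll get subpixel readings by sampling brightness along the rim.

```bash
cat >>h.py <<'E'
def read(y,wear,lo,hi,imgs=None):
    out={}
    t=np.linspace(lo,hi,400)
    for n in("top","scene"):
        g=cv2.cvtColor(imgs[n] if imgs else ctrl.grab_frame(n),cv2.COLOR_RGB2GRAY).astype(np.float32);v=0
        for d in(-.006,0,.006):
            q=proj(n,np.array([line(P,y+d,wear,a)[0] for a in t])).astype(np.float32)
            v=v+cv2.remap(g,q[:,:1].copy(),q[:,1:].copy(),cv2.INTER_LINEAR)[:,0]
        v=v/3; u=np.clip(v-(v.min()+v.max())/2,0,None); out[n]=(round(float((u*t).sum()/u.sum()),3),int(v.max()),int(v.min()))
    return out
E
python3 - <<'E'
from h import *
old={n:cv2.imread(f"pics/{n}0.png")[:,:,::-1].copy() for n in("top","scene")}
for wr in(.001,.0027,.0045):
  print(wr,"Lold",read(.055,wr,-.1,1.2,old)["top"],"Lnow",read(.055,wr,1.0,2.1))
for wr in(0,.003,.006,.009): print(wr,"R",read(-.015,wr,1.0,2.1))
E
```

```text
0.001 Lold (0.304, 167, 23) Lnow {'top': (1.491, 152, 16), 'scene': (1.51, 189, 29)}
0.0027 Lold (0.307, 167, 22) Lnow {'top': (1.496, 152, 17), 'scene': (1.483, 190, 28)}
0.0045 Lold (0.311, 167, 22) Lnow {'top': (1.501, 152, 17), 'scene': (1.454, 189, 29)}
0 R {'top': (1.604, 111, 15), 'scene': (1.596, 152, 30)}
0.003 R {'top': (1.613, 111, 15), 'scene': (1.549, 152, 27)}
0.006 R {'top': (1.624, 112, 14), 'scene': (1.502, 151, 26)}
0.009 R {'top': (1.635, 112, 15), 'scene': (1.454, 152, 28)}
```

```bash
python3 -m creep '[[[0,-0.8,0,0,0,0],[0,-1.6,0,0,0,0],[0,-2.4,0,0,0,0],[0,-2.54,0.2,0,0,0],[0,-2.54,0.4,0,0,0],[0,-2.54,0.5,0,0,0],[0,-2.54,0.55,0,0,0],[0,-2.54,0.575,0,0,0],[0,-2.54,0.585,0,0,0],[0,-2.54,0.59,0,0,0]]]'| grep ft_force; python3 -c "
from h import *
go([.0043,.055,.1255])"
```

```text
ft_force: [-1.0, -1.2, 6.1]
t 8.75 tip in bank mm [ -4.7  55.2 126.5] F [-1.  -1.2  6.1] gap -0.0003
shift [ 0.007 -0.225  0.025] turn [-0.025  0.003  0.077]
```

```bash
python3 -m creep '[[[0,0,0.015,0,0,0],[0,-0.05,0.015,0,0,0],[0,-0.1,0.015,0,0,0],[0,-0.15,0.015,0,0,0],[0,-0.2,0.015,0,0,0],[0,-0.21,0.015,0,0,0],[0,-0.21,0.015,0,0,0]]]'| grep ft_force; python3 -c "
from h import *
go([0,0,.13])"; python3 -m creep '[[[0,0,-0.3,0,0,0],[0,0.7,-0.6,0,0,0],[0,1.4,-0.6,0,0,0],[0,2.1,-0.6,0,0,0],[0,2.8,-0.6,0,0,0],[0,2.8,-0.6,0,0,0]]]'| grep ft_force; python3 - <<'E'
from h import *
print(read(.055,.0027,1.1,2.2)); go([.013,-.015,.134])
E
```

```text
ft_force: [-3.3, -0.8, 7.9]
t 9.33 tip in bank mm [  3.4  55.2 126.1] F [-3.3 -0.8  7.9] gap 0.0001
shift [ 1.38   0.095 -0.097] turn [-0.014 -0.     0.076]
ft_force: [1.9, 0.7, 0.9]
{'top': (1.669, 133, 18), 'scene': (1.656, 185, 28)}
t 9.93 tip in bank mm [-108.8   55.1  149.3] F [0.4 0.6 0.1] gap 0.0001
shift [ 1.775 -3.033  0.385] turn [-0.022  0.02   0.088]
```

The left wheel now reads about 1.665 against a target of 1.676. I'll move on to the right wheel, starting on its far side and dragging towards the robot.

```bash
python3 -m creep '[[[0.5,-0.8,0,0,0,0.08],[1,-1.6,0,0,0,0.08],[1.5,-2.4,0,0,0,0.08],[1.77,-3.03,0,0,0,0.08],[1.77,-3.03,0.2,0,0,0.08],[1.77,-3.03,0.4,0,0,0.08],[1.77,-3.03,0.45,0,0,0.08],[1.77,-3.03,0.45,0,0,0.08],[1.77,-3.03,0.45,0,0,0.08]]]'| grep ft_force; python3 -c "
from h import *
go([.013,-.015,.13])"
```

```text
ft_force: [0.5, 0.1, -0.0]
t 10.68 tip in bank mm [ 12.9 -14.9 130.6] F [ 0.5  0.1 -0. ] gap 0.0002
shift [ 0.003 -0.001  0.014] turn [-0.002  0.002  0.003]
```

```bash
python3 -m creep '[[[0,0,0.04,0,0,0],[0,0,0.04,0,0,0],[0,0,0.04,0,0,0]]]'| grep -E "ft_force|ee_pos"
```

```text
ee_pos: [0.5915, -0.0179, 0.146]
ft_force: [-0.5, 0.4, 0.1]
```

```bash
python3 -m creep '[[[0,0,0.04,0,0,0],[0,0,0.04,0,0,0],[0,0,0.04,0,0,0]]]'| grep -E "ft_force|ee_pos"
```

```text
ee_pos: [0.5919, -0.0181, 0.1449]
ft_force: [-2.3, 1.0, 3.5]
```

```bash
python3 -m creep '[[[0,0,0.03,0,0,0],[0,0,0.03,0,0,0],[0,0,0.03,0,0,0]]]'| grep -E "ft_force|ee_pos"
```

```text
ee_pos: [0.5921, -0.0182, 0.1442]
ft_force: [-2.6, 1.5, 6.5]
```

```bash
python3 -m creep '[[[0,0.05,0,0,0,0],[0,0.1,0,0,0,0],[0,0.15,0,0,0,0],[0,0.2,0,0,0,0],[0,0.2,0,0,0,0]]]'| grep -E "ft_force"; python3 -c "
from h import *
go([-.013,-.015,.127])"
```

```text
ft_force: [3.2, 0.8, 6.1]
t 11.85 tip in bank mm [  7.4 -15.2 128.1] F [3.2 0.8 6.1] gap -0.0
shift [-0.005  0.507  0.025] turn [-0.073  0.007 -0.005]
```

```bash
python3 -m creep '[[[0,0,0.015,0,0,0],[0,0.07,0.015,0,0,0],[0,0.14,0.015,0,0,0],[0,0.21,0.015,0,0,0],[0,0.28,0.015,0,0,0],[0,0.35,0.015,0,0,0],[0,0.42,0.015,0,0,0],[0,0.48,0.015,0,0,0],[0,0.48,0.015,0,0,0]]]'| grep -E "ft_force"; python3 -c "
from h import *
go([.013,-.015,.127])"
```

```text
ft_force: [1.7, 1.4, 6.5]
t 12.6 tip in bank mm [-12.  -15.2 127.6] F [1.7 1.4 6.5] gap 0.0002
shift [-0.005 -0.628  0.02 ] turn [-0.07   0.008 -0.005]
```

```bash
python3 -m creep '[[[0,0,-0.2,0,0,0],[0,-0.34,-0.2,0,0,0],[0,-0.65,-0.2,0,0,0],[0,-0.65,-0.2,0,0,0],[0,-0.65,-0.1,0,0,0],[0,-0.65,-0.04,0,0,0],[0,-0.65,-0.01,0,0,0],[0,-0.65,0.005,0,0,0],[0,-0.65,0.005,0,0,0]]]'| grep -E "ft_force";  python3 -c "
from h import *
go([0,-.015,.127])"
```

```text
ft_force: [-2.2, 0.4, 8.7]
t 13.35 tip in bank mm [ 12.6 -15.6 127.1] F [-2.2  0.4  8.7] gap -0.0002
shift [-0.015  0.313  0.001] turn [-0.034 -0.005 -0.005]
```

```bash
python3 -m creep '[[[0,0.07,0,0,0,0],[0,0.14,0,0,0,0],[0,0.21,0,0,0,0],[0,0.28,0,0,0,0],[0,0.35,0,0,0,0],[0,0.42,0,0,0,0],[0,0.49,0,0,0,0],[0,0.56,0,0,0,0],[0,0.62,0,0,0,0],[0,0.62,0,0,0,0]]]'| grep -E "ft_force"; python3 -c "
from h import *
go([.013,-.015,.127])";python3 -m creep '[[[0,0,-0.3,0,0,0],[0,0.7,-0.6,0,0,0],[0,1.4,-0.6,0,0,0],[0,2.1,-0.6,0,0,0],[0,2.2,-0.6,0,0,0],[0,2.2,-0.6,0,0,0]]]'| grep -E "ft_force"; python3 - <<'E'
from h import *
im={n:ctrl.grab_frame(n) for n in("top","scene")}
for wr in(.0005,.0015,.003): print(read(-.015,wr,.1,1.4,im))
print(read(.055,.0027,1.1,2.2,im)); go([.013,-.015,.127])
a=im["top"][160:235,273:373,::-1];b=im["scene"][175:250,290:390,::-1]
cv2.imwrite("pics/t4.png",np.hstack([cv2.resize(x,(400,300),interpolation=cv2.INTER_CUBIC) for x in(a,b)])) 
E
```

```text
ft_force: [1.9, -1.5, 6.5]
t 14.18 tip in bank mm [-11.5 -15.5 127.6] F [ 1.9 -1.5  6.5] gap -0.0001
shift [-0.013 -0.614  0.019] turn [-0.067  0.001 -0.004]
ft_force: [0.9, 0.3, -0.1]
{'top': (0.463, 118, 19), 'scene': (0.294, 145, 29)}
{'top': (0.465, 118, 19), 'scene': (0.286, 127, 29)}
{'top': (0.468, 119, 19), 'scene': (0.275, 99, 29)}
{'top': (1.669, 133, 18), 'scene': (1.656, 184, 29)}
t 14.78 tip in bank mm [-100.5  -15.2  149.3] F [ 0.6 -0.  -0.1] gap 0.0001
shift [-0.007 -2.839  0.558] turn [-0.004  0.002 -0.005]
```

View pics/t4.png

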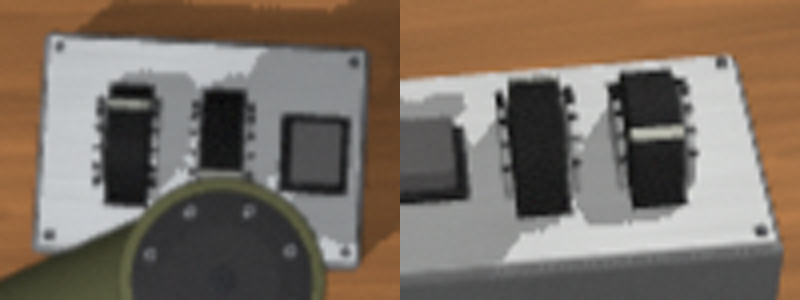

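The left line sits at mark 4. In the top view the flange partly hides the right line, so I'll move the arm to the right and read again.

```bash
python3 -m creep '[[[1,0,0,0,0,0],[2,0,0,0,0,0],[3,0,0,0,0,0],[3.6,0,0,0,0,0],[3.6,0,0,0,0,0]]]'| grep -E "ft_force"; python3 - <<'E'
from h import *
im={n:ctrl.grab_frame(n) for n in("top","scene")}
for wr in(.0005,.0015,.003): print(read(-.015,wr,.0,1.4,im))
print(read(.055,.0027,1.1,2.2,im)); go([.0,-.015,.1275])
E
```

```text
ft_force: [0.2, 0.8, -0.1]
{'top': (0.517, 183, 25), 'scene': (0.272, 172, 38)}
{'top': (0.519, 182, 25), 'scene': (0.265, 157, 38)}
{'top': (0.521, 183, 25), 'scene': (0.258, 132, 37)}
{'top': (1.669, 133, 18), 'scene': (1.656, 185, 28)}
t 15.3 tip in bank mm [-100.6 -160.4  148.3] F [-0.3  0.8 -0.2] gap -0.0001
shift [-3.644 -2.502  0.514] turn [ 0.022 -0.003 -0.04 ]
```

```bash
python3 -m creep '[[[-1,0,0,0,0,0],[-2,0,0,0,0,0],[-3,-0.8,0,0,0,0],[-3.64,-1.6,0,0,0,0],[-3.64,-2.4,0,0,0,0],[-3.64,-2.56,0.2,0,0,0],[-3.64,-2.56,0.4,0,0,0],[-3.64,-2.56,0.48,0,0,0],[-3.64,-2.56,0.51,0,0,0],[-3.64,-2.56,0.515,0,0,0]]]'| grep ft_force; python3 -c "
from h import *
go([-.0025,-.015,.1275])"
```

```text
ft_force: [0.1, -0.0, 0.2]
t 16.13 tip in bank mm [  1.5 -13.7 129.3] F [ 0.1 -0.   0.2] gap -0.0001
shift [0.033 0.1   0.045] turn [-0.015  0.003 -0.005]
```

```bash
python3 -m creep '[[[0.03,0,0.025,0,0,0],[0.03,0,0.05,0,0,0],[0.03,0,0.06,0,0,0],[0.03,0,0.06,0,0,0]]]'| grep ft_force; python3 -c "
from h import *
go([-.0025,-.015,.1275])"
```

```text
ft_force: [-2.5, 3.3, 8.1]
t 16.47 tip in bank mm [  1.7 -15.  128. ] F [-2.5  3.3  8.1] gap -0.0
shift [-0.001  0.105  0.011] turn [-0.025  0.008 -0.008]
```

```bash
python3 -m creep '[[[0,0.04,0,0,0,0],[0,0.08,0,0,0,0],[0,0.12,0,0,0,0],[0,0.14,0,0,0,0],[0,0.14,0,0,0,0],[0,0.14,0,0,0,0]]]'| grep ft_force; python3 -c "
from h import *
go([-.0028,-.015,.1275])"
```

```text
ft_force: [2.9, 0.1, 5.3]
t 16.97 tip in bank mm [ -2.7 -15.4 128.3] F [2.9 0.1 5.3] gap -0.0001
shift [-0.009  0.001  0.02 ] turn [-0.058  0.003 -0.011]
```

```bash
python3 -m creep '[[[0,0,-0.3,0,0,0],[0,0.7,-0.6,0,0,0],[0,1.4,-0.6,0,0,0],[0.8,2.1,-0.6,0,0,0],[1.6,2.4,-0.6,0,0,0],[2.5,2.4,-0.6,0,0,0],[3.5,2.4,-0.6,0,0,0],[3.6,2.4,-0.6,0,0,0],[3.6,2.4,-0.6,0,0,0]]]'| grep ft_force; python3 - <<'E'
from h import *
im={n:ctrl.grab_frame(n) for n in("top","scene")}
print(read(-.015,.0015,.0,1.4,im)["top"],read(.055,.0027,1.1,2.2,im)); go([0,-.085,.12])
a=im["top"][160:235,273:373,::-1];b=im["scene"][175:250,290:390,::-1]
cv2.imwrite("pics/t5.png",np.hstack([cv2.resize(x,(400,300),interpolation=cv2.INTER_CUBIC) for x in(a,b)])) 
E
```

```text
ft_force: [1.1, 0.8, 0.1]
(0.492, 188, 23) {'top': (1.669, 132, 18), 'scene': (1.656, 185, 28)}
t 17.82 tip in bank mm [-100.4 -158.9  150. ] F [-0.2  0.1 -0. ] gap 0.0001
shift [-1.852 -2.507  0.749] turn [ 0.008  0.002 -0.02 ]
```

View pics/t5.png

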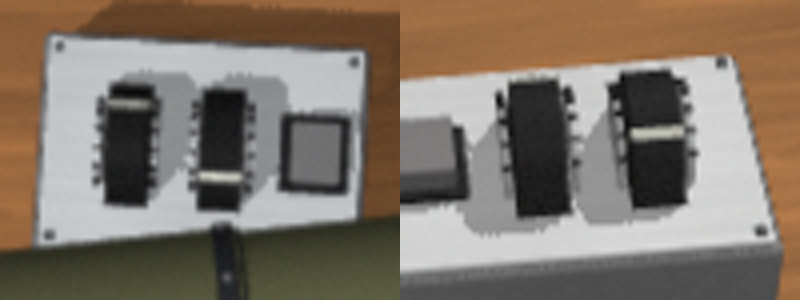

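The left wheel is right. The right wheel reads about 0.49, while 0.42 was expected from the travel. I'll zoom in against the marks.

```bash
python3 - <<'E'
from h import *
g=ctrl.grab_frame("top")[:,:,::-1][178:218,312:346].copy()
b=cv2.resize(g,None,fx=14,fy=14,interpolation=cv2.INTER_CUBIC)
for th,c in((.419,(0,255,0)),(.519,(0,0,255))):
  for d in(-.012,.012):
    q=(proj("top",line(P,-.015+d,.0015,th))[0]-[312,178]+.5)*14-.5; cv2.circle(b,tuple(int(v) for v in q),3,c,-1)
for k in range(6):
  a=np.radians(24*k-60)
  for d in(-.02,.02):
    q=(proj("top",w(P,[[.032*np.sin(a),-.015+d,.085+.032*np.cos(a)]]))[0]-[312,178]+.5)*14-.5; cv2.circle(b,tuple(int(v) for v in q),3,(255,0,255),-1)
cv2.imwrite("pics/z1.png",b)
E
```

```text
(no output)
```

View pics/z1.png

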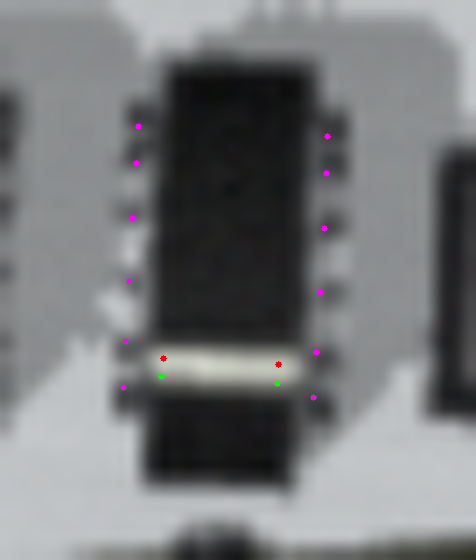

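The line centre is at row ~368, between the ticks for 0.419 (380) and 0.519 (361), so the wheel is at about 0.48. It needs roughly 3 mm more, with a firmer press.

```bash
python3 -m creep '[[[-1,0,0,0,0,0],[-2,0,0,0,0,0],[-3,-0.8,0,0,0,0],[-3.59,-1.6,0,0,0,0],[-3.59,-2.4,0,0,0,0],[-3.59,-2.58,0.2,0,0,0],[-3.59,-2.58,0.4,0,0,0],[-3.59,-2.58,0.5,0,0,0],[-3.59,-2.58,0.55,0,0,0],[-3.59,-2.58,0.57,0,0,0]]]'| grep ft_force; python3 -m creep '[[[0,0,0.01,0,0,0],[0,0,0.01,0,0,0]]]' | grep ft_force; python3 -c "
from h import *
go([-.0025,-.015,.1275])"
```

```text
ft_force: [-0.6, 3.2, 4.3]
ft_force: [-0.9, 4.6, 5.1]
t 18.87 tip in bank mm [  3.4 -15.1 128.4] F [-0.9  4.6  5.1] gap 0.0001
shift [-0.002  0.145  0.021] turn [-0.027  0.013 -0.005]
```

```bash
python3 -m creep '[[[0,0,0.04,0,0,0],[0,0,0.04,0,0,0]]]' | grep ft_force; python3 -c "
from h import *
go([-.0025,-.015,.1275])"
```

```text
ft_force: [-2.4, 5.0, 10.7]
t 19.03 tip in bank mm [  3.6 -15.1 127.4] F [-2.4  5.  10.7] gap -0.0002
shift [-0.004  0.151 -0.003] turn [-0.032  0.01  -0.005]
```

```bash
python3 -m creep '[[[0,0.04,0,0,0,0],[0,0.08,0,0,0,0],[0,0.11,0,0,0,0],[0,0.11,0,0,0,0],[0,0.11,0,0,0,0]]]'| grep ft_force; python3 -c "
from h import *
go([-.0028,-.015,.1275])";python3 -m creep '[[[0,0,-0.3,0,0,0],[0,0.7,-0.6,0,0,0],[0,1.4,-0.6,0,0,0],[0.8,2.1,-0.6,0,0,0],[1.6,2.5,-0.6,0,0,0],[2.5,2.5,-0.6,0,0,0],[3.5,2.5,-0.6,0,0,0],[3.6,2.5,-0.6,0,0,0],[3.6,2.5,-0.6,0,0,0]]]'| grep ft_force; python3 - <<'E'
from h import *
im={n:ctrl.grab_frame(n) for n in("top","scene")}
print(read(-.015,.0015,.0,1.2,im)["top"],read(.055,.0027,1.1,2.2,im)); go([0,-.085,.12])
g=im["top"][178:218,312:346,::-1].copy();b=cv2.resize(g,None,fx=14,fy=14,interpolation=cv2.INTER_CUBIC)
for th,c in((.419,(0,255,0)),(.519,(0,0,255))):
  for d in(-.012,.012):
    q=(proj("top",line(P,-.015+d,.0015,th))[0]-[312,178]+.5)*14-.5; cv2.circle(b,tuple(int(v) for v in q),3,c,-1)
cv2.imwrite("pics/z2.png",b)
E
```

```text
ft_force: [3.4, 3.7, 7.4]
t 19.45 tip in bank mm [  0.6 -15.2 128. ] F [3.4 3.7 7.4] gap 0.0003
shift [-0.006  0.081  0.011] turn [-0.072  0.013 -0.007]
ft_force: [-0.3, 0.6, -0.7]
(0.443, 178, 24) {'top': (1.669, 133, 18), 'scene': (1.656, 185, 29)}
t 20.3 tip in bank mm [-101.7 -159.5  149.1] F [ 0.   0.5 -0.7] gap 0.0001
shift [-1.867 -2.538  0.725] turn [ 0.011 -0.001 -0.022]
```

View pics/z2.png

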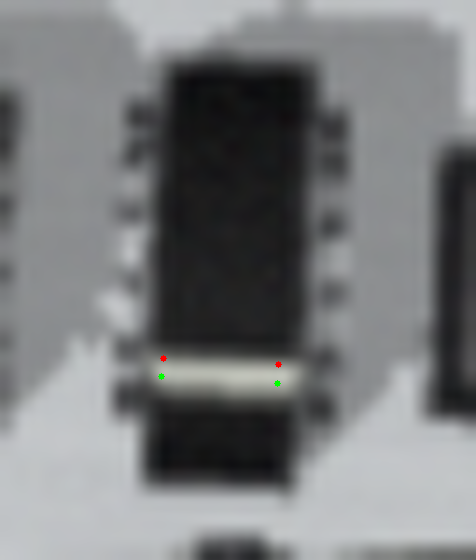

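The line centre is at row ~377 against 380 for mark 1, so the error is about 0.02 rad. Both wheels are set, so I'll go to the key.

```bash
python3 -m creep '[[[-0.6,-0.8,0,0,0,0],[-1.2,-1.6,0,0,0,0],[-1.87,-2.4,0,0,0,0],[-1.87,-2.54,0.3,0,0,0],[-1.87,-2.54,0.7,0,0,0],[-1.87,-2.54,1,0,0,0],[-1.87,-2.54,1.2,0,0,0],[-1.87,-2.54,1.2,0,0,0],[-1.87,-2.54,1.2,0,0,0]]]'| grep ft_force; python3 -c "
from h import *
go([0,-.085,.09])"
```

```text
ft_force: [0.6, -0.3, 0.7]
t 21.05 tip in bank mm [  0.3 -84.5 101.5] F [ 0.6 -0.3  0.7] gap -0.0005
shift [0.011 0.007 0.288] turn [ 0.001 -0.006 -0.004]
```

```bash
python3 -m creep '[[[0,0,0.08,0,0,0],[0,0,0.14,0,0,0],[0,0,0.19,0,0,0],[0,0,0.24,0,0,0],[0,0,0.24,0,0,0],[0,0,0.24,0,0,0]]]'| grep ft_force; python3 -c "
from h import *
go([0,-.085,.09])"
```

```text
ft_force: [0.3, 0.7, 6.2]
t 21.55 tip in bank mm [  1.1 -84.7  92.6] F [0.3 0.7 6.2] gap 0.0002
shift [0.008 0.026 0.064] turn [-0.019 -0.002 -0.009]
```

```bash
python3 -m creep '[[[0,0,0.025,0,0,0],[0,0,0.05,0,0,0],[0,0,0.05,0,0,0],[0,0,0.05,0,0,0]]]'| grep ft_force; python3 -c "
from h import *
go([0,-.085,.09])"; python3 -m creep '[[[0,0,-0.2,0,0,0],[0,0,-0.6,0,0,0],[0,0,-1.2,0,0,0],[0,0.8,-1.6,0,0,0],[0.6,1.6,-1.6,0,0,0],[1.4,2.4,-1.6,0,0,0],[2,2.5,-1.6,0,0,0],[2,2.5,-1.6,0,0,0]]]'| grep ft_force; python3 - <<'E'
from h import *
im={n:ctrl.grab_frame(n) for n in("top","scene")}
print(read(-.015,.0015,.0,1.2,im)["top"],read(.055,.0027,1.1,2.2,im)); go([0,-.085,.12])
cv2.imwrite("pics/end.png",im["scene"][150:300,150:550,::-1])
E
```

```text
ft_force: [-0.3, 0.7, 5.8]
t 21.88 tip in bank mm [  1.1 -84.7  90.8] F [-0.3  0.7  5.8] gap 0.0002
shift [0.008 0.027 0.019] turn [-0.02  -0.003 -0.007]
ft_force: [1.1, 0.2, 0.2]
(0.443, 178, 21) {'top': (1.67, 134, 18), 'scene': (1.656, 185, 28)}
t 22.65 tip in bank mm [-100.1 -165.2  153.6] F [-0.3  0.7  0.4] gap -0.0004
shift [-2.01  -2.496  0.841] turn [ 0.002  0.003 -0.03 ]
```

View pics/end.png

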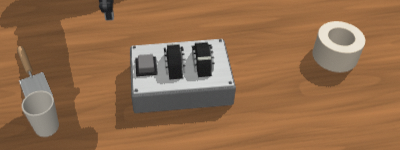

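The key is back up at about (146,65), the wheels are unchanged, the bystanders are in place and the arm is clear.

```bash
python3 -c "
from plant import ctrl
print(ctrl.hand_in())"
```

```text
the job is handed in; nothing more can be done
None
```

I set the left wheel to 4 (read about 1.66 rad) and the right wheel to 1 (about 0.44 rad), then pressed the start key about 7 mm and released it; handed in at about 23 s, peak press read about 12 N, bystanders untouched.

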